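Lift the hot lid off the dip pot with the lid lifter

ROBOT

A 6-joint arm with a two-finger parallel gripper is mounted at the origin on the work surface. World frame = base frame: x ahead of the robot, y to its left, z up, the work surface at z = 0. Lengths are in m, angles in rad, forces in N, time in s.
With the tool pointing down it reaches from about 0.35 to 1 m from the base axis. Payload 7.1 kg.
Tool frame: the origin (TCP) lies between the finger pads; the fingertips stand 22 mm ahead of it and the grasp point (between the pads) lies 3 mm ahead of it; x points along the fingers, y is the direction in which the jaws open and shut, and the axes are right-handed (so a half turn about x gives the same grasp; the last joint's range is limited). The gripper opens to 85 mm and grips with 20 to 120 N. Pads are 22 mm wide; open, the fingers measure 114 mm over their backs; the gripper's body (76 mm by 85 mm) begins 54 mm behind the grasp point. The pads swing forward as they close: fully open they stand 13 mm farther back than shut.
Start: joints at [1.094, 0.423, 1.63, -0, 1.089, -0.019], TCP at [0.276, 0.561, 0.253] pointing down, gripper open.
Joint ranges: [-3, 3], [-0.9, 2.11], [0.09, 2.58], [-1.31, 4.45], [0.11, 2.69], [-2.54, 2.54]. Speed limits (rad/s): [2.39, 2.39, 3.01, 3.14, 3.14, 3.14].

INTERFACE

Orientations are given as a rotation vector (axis times angle).
In Python, from rig import manip gives the robot as it stands. The module is installed in compiled form; this text tells all that it offers. Calls block until the motion is done:
- manip.move_to(position, orientation): joint-space move of the TCP to a pose.
- manip.servo_line(position, orientation=None, rate=0.15): straight line of the TCP; orientation=None keeps the orientation; rate is the mean speed in m/s.
- manip.set_joints(angles): joint-space move.
- manip.command_gripper(opening, f_grip=None): finger opening in m; f_grip is the grip in N (None keeps the last); returns when the fingers have stopped.
- manip.hold(seconds).
- manip.solve_ik(position, orientation): joint angles nearest the present ones, or None.
- manip.camera(name): name is "scene" or "top" or "wrist"; returns a dict with "image" (480x640x3 uint8, red, green, blue), "fx", "fy", "cx", "cy" (pixels), "k1" (the pictures are not rectified: a ray, as slopes to the right and down, at radius r is drawn at 1 + k1 r^2 times it, then the intrinsics apply), "cam_to_world" (4x4, takes a point from camera to world coordinates); the wrist camera has in their place "mount" (4x4, takes a point from camera to tool coordinates, whose origin is the TCP and whose axes are the tool frame's). Camera axes: x right, y down, z forward; pixel columns grow to the right and rows downward; lengths in m; the calibration is good to about 2 mm. A picture is of the moment at which its call begins: read the wrist's pose just before it. There is no depth.
A pose or a line that the arm cannot do raises manip.IKError and nothing moves.
- manip.sign_off(): hands the job in, once; it reports no verdict.
Readings, each from a call of its own:
- manip.get_time(): time.
- manip.get_joint_positions(): joint angles.
- manip.get_joint_vel(): joint speeds.
- manip.get_tau(): joint torques, N m.
- manip.get_position(): TCP position.
- manip.get_ee_rot(): TCP orientation.
- manip.get_contact_force(): force on the tool from outside, world axes, zero at the start.
- manip.get_torque(): the same for the moment, N m.
- manip.get_width(): finger opening in m.
Only numpy, scipy, OpenCV 4.12 (cv2) and the standard library are available. Lean on these libraries where they do the work, as an engineer would, in place of code of your own. Each camera call takes 0.05 s, during which the arm holds its last target.

TASK

The lid on the heated dip pot is too hot to touch: take the lid lifter from its holder, hook its toe under the middle of the lid's loop handle, lift the lid straight off and carry it level to the jack stand. Feel for the stand's plate, set the lid down gently, centred on it, without leaning on it, then unhook and hang the lifter back in its holder. Leave everything else on the bench alone.

Things in the scene. Friction and masses are not known exactly. Their poses are not given: they have to be found in the camera images.
- lifter: Lid lifter, 155 mm tall, 250 g, hanging upright in its holder. Origin: centre of the stem's underside; z up the stem, x the way the toe points. Stem 10 x 10, z 0 to 95. Toe at the foot: flat bar 18 wide (y), z 0 to 7, reaching x = 37, with an upturned lip at its end (x 31 to 37, top z = 13): a hooked strap lies on the toe at z = 7 between stem front (x = 5) and lip.
- lifter_grip (a point): Middle of the lifter's wooden grip, 132 mm above the lifter's origin on the stem's axis. Grip 30 mm (x) by 22 mm (y), from 101 to 155 mm above the origin; take it from above across its 22 mm. Below it a square collar 48 x 48 mm, 95 to 101 mm above the origin.
- holder: Fixed holder. Origin on the bench under the hanging lifter; x points to its post (face at x = 55, top z = 115). Two level prongs along x, 10 mm wide, x -27 to 63, tops z = 115, with a 32 mm gap (y -16 to 16). The lifter's collar rests on the prongs, toe towards the post, lifter origin at (0, 0, 20 mm) of the holder, axes parallel; toe and stem pass up and down through the gap.
- pot: Fixed round steel dip pot, outside diameter 128 mm, rim at z = 80, mouth diameter 116 mm; a control box on its +x side reaches x = 92 (its knob 104), 46 mm high. Origin: centre of its underside.
- lid: Round steel lid, 0.4 to 0.65 kg, loose on the pot. Origin: centre of its underside. Spigot 100 mm diameter, z 0 to 8, sits in the pot's mouth; flange 140 mm diameter, z 8 to 14, on the rim (lid origin 72 mm above the pot's). A fixed loop handle stands over its centre. Hot: only the lifter may touch it. Contacts are stiff: keep pushes on it below 25 N.
- loop (a point): Underside of the middle of the loop's top strap, on the lid's axis 32 mm above the lid's origin, axes as the lid's. Strap along y: 70 mm long, 10 wide (x), 5 thick, level; legs 5 mm thick at y = -35 to -30 and 30 to 35, standing on the flange. Opening 60 mm wide, 18 mm high, passed through along x from either side.
- stand: Fixed screw-jack stand with a level, plain round head plate, 120 mm diameter, 8 mm thick, centred on its axis. Origin: centre of its underside on the bench. The plate's height is set anew each time and is NOT measured: its top lies anywhere from z = 53 to 103 mm; the lid's landing has to be felt. The screw is stiff and does not sink under the lid.
- can: bystander: upright can, 54 mm diameter, 100 mm tall; origin under its centre
- bearing: bystander: bearing ring lying flat, 52 mm outside, 16 mm high; origin under its centre
- jar: bystander: jar, 54 mm diameter, 75 mm tall; origin under its centre
- socket: bystander: upright socket, 28 mm diameter, 40 mm tall; origin under its centre
- wrench: bystander: wrench lying on the bench beyond the task's things
- screwdriver: bystander: screwdriver lying on the bench
- hammer: bystander: hammer lying on the bench
Not all that is in view belongs to the job. What is meant by the lifter is not green or purple, and is the larger of those in its own colour.

How it is judged:
By the outcome, as a careful person would: the job done as asked, in the order asked, and still so for the second after the job is handed in, with the robot touching nothing.
It also fails if it takes over 72 s, if anything falls off the work surface, if the arm or the gripper's body presses on something with over 40 N, if the wrist force passes 120 N, or if a joint passes its speed limit or range.

## Working session

There is one attempt and no reset: what is moved stays moved. The work goes in short steps, each a Python script; the robot and the scene stay as the last script left them, time stands still between calls to the robot, and variables do not carry over. Pictures are saved under pics/ and viewed, and the job is handed in when it is done.

```bash
mkdir -p pics; ls
python3 - <<'E'
from rig import manip
import cv2, numpy as np
for n in ["scene","top","wrist"]:
    p=manip.get_position(); r=manip.get_ee_rot()
    c=manip.camera(n)
    cv2.imwrite(f"pics/{n}0.png",c["image"][:,:,::-1])
    print(n,c["fx"],c["fy"],c["cx"],c["cy"],c["k1"]); print(np.round(c.get("cam_to_world",c.get("mount")),4).tolist())
print(p,r,manip.get_time(),manip.get_contact_force(),manip.get_width())
E
```

```text
pics
scene 512.0760177302265 512.0760177302265 327.4967039056913 234.95867456509689 -0.06322180053970398
[[0.6906, 0.525, -0.4975, 1.102], [0.7231, -0.489, 0.4878, -0.5578], [0.0128, -0.6966, -0.7173, 0.8359], [0.0, 0.0, 0.0, 1.0]]
top 574.3464097544819 574.3464097544819 314.10719553227034 243.2356017435977 -0.10710719862066685
[[-0.0173, -0.987, 0.1597, 0.3836], [-0.9998, 0.0172, -0.0026, -0.0357], [-0.0002, -0.1597, -0.9872, 1.3203], [0.0, 0.0, 0.0, 1.0]]
wrist 363.409607933284 363.409607933284 310.81841360598725 237.62266573331183 0.008407696416268016
[[0.0009, -0.2701, 0.9628, -0.1191], [1.0, -0.0004, -0.001, -0.0003], [0.0006, 0.9628, 0.2701, -0.0679], [0.0, 0.0, 0.0, 1.0]]
[0.27600237 0.5602533  0.25263236] [ 0.35796357  1.54116047 -0.36008026] 0.15 [-0.47456631  0.35473838 -0.55189593] 0.08519814307375671
```

View pics/scene0.png

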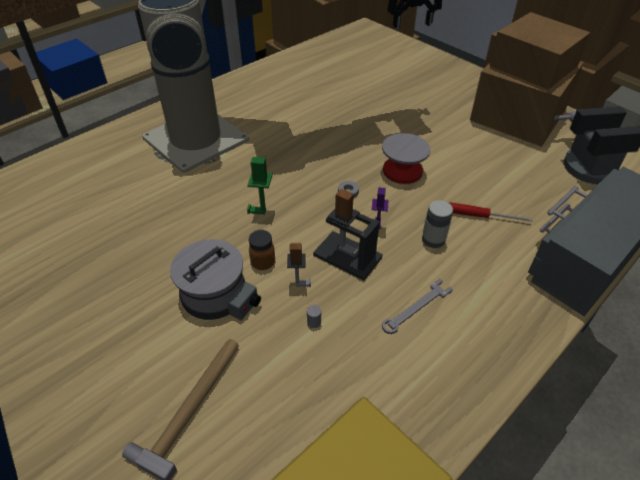

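View pics/top0.png

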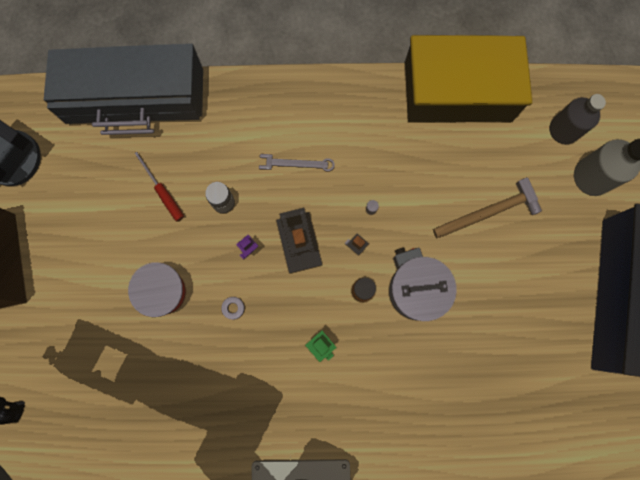

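View pics/wrist0.png

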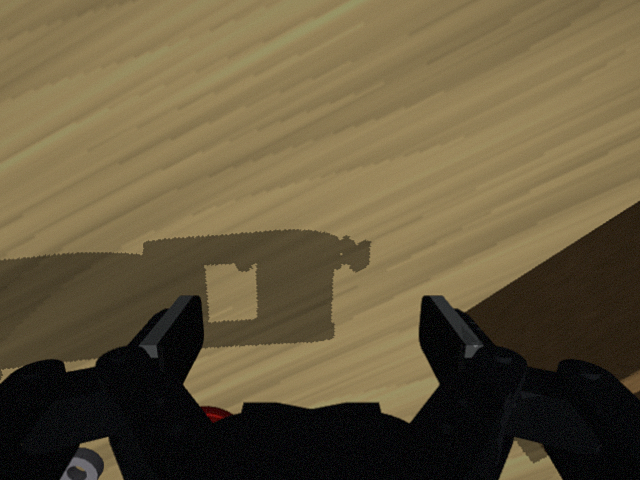

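The scene picture shows four lifter-like things. They are green at scene (260,180), purple at (380,200), a small one with a brown wooden grip at (297,262), and a larger one with a brown wooden grip in the dark holder at (345,205) / top (299,237). Green and purple are excluded, and of the two brown ones the larger hangs in the holder, so that is the lifter. I'll confirm it in one crop.

```bash
cat > h.py <<'E'
import numpy as np, cv2
from scipy.spatial.transform import Rotation as R
def undist(c,px):
    K=np.array([[c["fx"],0,c["cx"]],[0,c["fy"],c["cy"]],[0,0,1.]])
    return cv2.undistortPointsIter(np.array(px,float).reshape(-1,1,2),K,np.array([c["k1"],0,0,0,0.]),None,None,(3,50,1e-10)).reshape(-1,2) if hasattr(cv2,'undistortPointsIter') else cv2.undistortPoints(np.array(px,float).reshape(-1,1,2),K,np.array([c["k1"],0,0,0,0.])).reshape(-1,2)
def onplane(c,px,z,T=None):
    T=c["cam_to_world"] if T is None else T
    n=undist(c,px); d=np.c_[n,np.ones(len(n))]@T[:3,:3].T; o=T[:3,3]
    z=np.broadcast_to(z,(len(n),))
    return o+d*((z-o[2])/d[:,2])[:,None]
def proj(c,P,T=None):
    T=c["cam_to_world"] if T is None else T
    q=(np.atleast_2d(P)-T[:3,3])@T[:3,:3]; s=q[:,:2]/q[:,2:]
    s=s*(1+c["k1"]*(s**2).sum(1))[:,None]
    return s*[c["fx"],c["fy"]]+[c["cx"],c["cy"]]
E
python3 - <<'E'
import cv2,numpy as np
a=cv2.imread('pics/scene0.png')[150:330,230:430]; a=cv2.resize(a,None,fx=3.3,fy=3.3,interpolation=cv2.INTER_CUBIC)
cv2.imwrite('pics/c1.png',a)
b=cv2.imread('pics/top0.png')[190:340,110:310]; b=cv2.resize(b,None,fx=4,fy=4,interpolation=cv2.INTER_CUBIC);cv2.imwrite('pics/c2.png',b)
b=cv2.imread('pics/top0.png')[190:340,280:480]; b=cv2.resize(b,None,fx=4,fy=4,interpolation=cv2.INTER_CUBIC);cv2.imwrite('pics/c3.png',b)
E
```

```text
(no output)
```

View pics/c1.png

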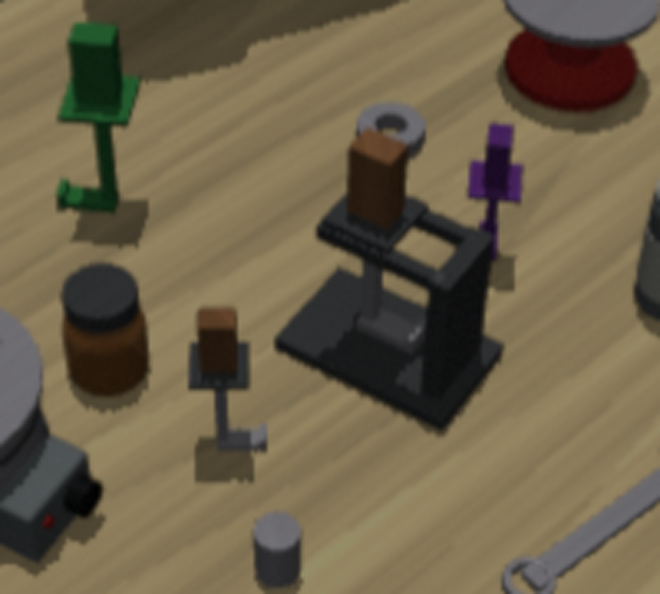

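View pics/c2.png

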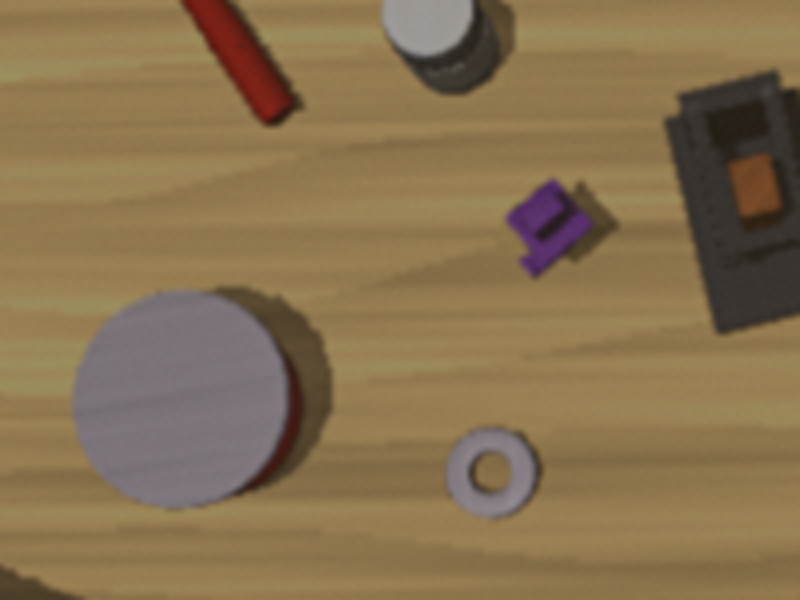

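View pics/c3.png

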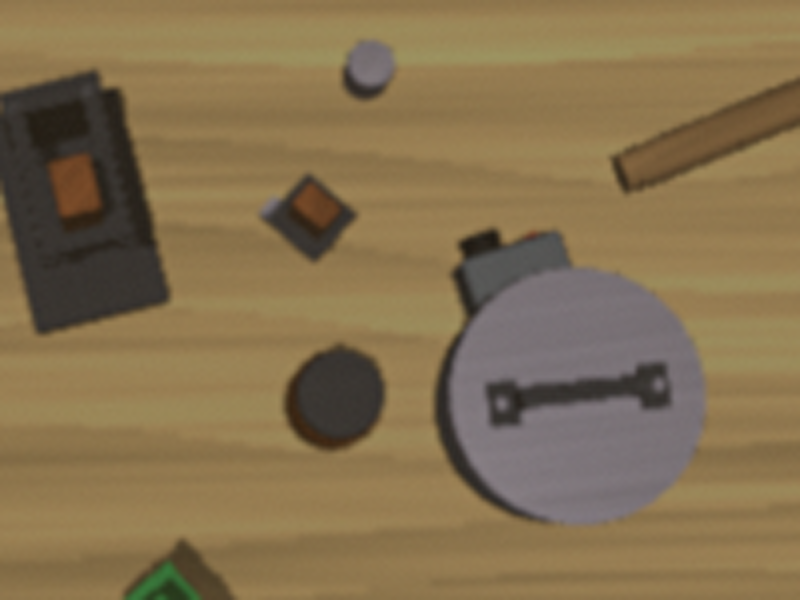

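The crop confirms it: the larger brown-gripped lifter hangs in the holder, with its collar on the prongs and its toe towards the post. Next I'll measure from the top and scene pictures.

```bash
cat > m1.py <<'E'
import cv2,numpy as np
from h import *
from rig import manip
from scipy.optimize import least_squares
C={n:manip.camera(n) for n in ["top","scene"]}
def mask(c):
    hsv=cv2.cvtColor(c["image"],cv2.COLOR_RGB2HSV); return ((hsv[...,1]<60)&(hsv[...,2]>80)).astype(np.uint8)
seeds={"lid":{"top":(424,270),"scene":(215,285)},"stand":{"top":(155,290),"scene":(405,150)}}
vis={}
cont={}
for o in seeds:
    for n in C:
        m=mask(C[n]); 
        m=cv2.morphologyEx(m,cv2.MORPH_CLOSE,np.ones((3,3)))
        k,lab,st,ce=cv2.connectedComponentsWithStats(m)
        best=None
        u,v=seeds[o][n]; w=lab[v-12:v+13,u-12:u+13].ravel(); l=np.bincount(w[w>0]).argmax()
        mm=(lab==l).astype(np.uint8); print(o,n,st[l],ce[l])
        cs,_=cv2.findContours(mm,cv2.RETR_EXTERNAL,cv2.CHAIN_APPROX_NONE); ct=max(cs,key=len)[:,0].astype(float)
        h=cv2.convexHull(ct.astype(np.float32)); e=cv2.fitEllipse(h); print("  ell",np.round(np.array([*e[0],*e[1],e[2]]),1))
        cont[o,n]=(h[:,0],e)
import pickle; pickle.dump(cont,open('cont.pkl','wb'))
E
python3 m1.py
```

```text
lid top [ 392  248   64   73 3185] [422.69544741 286.44897959]
  ell [421.7 284.9  62.3  74.8 150.6]
lid scene [ 170  239   73   55 2569] [206.41339042 266.64149475]
  ell [206.  266.   53.6  73.9  76.3]
stand top [ 128  263   54   54 2315] [154.74168467 289.30669546]
  ell [154.8 289.3  53.   55.2  37.4]
stand scene [ 382  133   49   29 1102] [405.69056261 146.91923775]
  ell [405.7 146.9  28.5  48.6  96.6]
```

```bash
cat > m2.py <<'E'
import cv2,numpy as np
from h import *
from scipy.optimize import least_squares
def edges(c,x,y,z,rad,T=None,span=0.010):
    g=cv2.GaussianBlur(c["image"],(0,0),0.8).astype(np.float32)
    out=[]
    rs=np.arange(rad-span,rad+span,0.0004)
    for a in np.linspace(0,2*np.pi,120,endpoint=False):
        P=np.c_[x+rs*np.cos(a),y+rs*np.sin(a),np.full(len(rs),z)]
        uv=proj(c,P,T).astype(np.float32)
        s=cv2.remap(g,uv[:,:1],uv[:,1:],cv2.INTER_LINEAR)[:,0]
        d=np.abs(s[6:]-s[:-6]).sum(1); i=d.argmax()
        if d[i]>30: out.append(uv[i+3])
    return np.array(out)
def fit(views,x,y,z,rad,fitz):
    # views: list of (c,T)
    for it in range(4):
        E=[edges(c,x,y,z,rad,T,0.012 if it<2 else 0.006) for c,T in views]
        def f(p):
            r=[]
            for (c,T),e in zip(views,E):
                w=onplane(c,e,p[2] if fitz else z,T)
                r.append(np.hypot(w[:,0]-p[0],w[:,1]-p[1])-rad)
            return np.concatenate(r)*1000
        s=least_squares(f,[x,y,z] if fitz else [x,y],loss='soft_l1',f_scale=0.5)
        x,y=s.x[:2]; z=s.x[2] if fitz else z
    return x,y,z,np.median(abs(s.fun)),[len(e) for e in E]
if __name__=="__main__":
    from rig import manip
    C={n:manip.camera(n) for n in ["top","scene"]}
    t,s=(C["top"],None),(C["scene"],None)
    p0=onplane(C["top"],[[424.2,288.7],[154.8,289.3],[299,236]],[0.086,0.078,.175]); print(p0)
    for v in ([t],[s],[t,s]): print("lid",fit(v,*p0[0][:2],0.086,0.070,False), fit(v,*p0[0][:2],0.086,0.070,True))
    print("stand",fit([t,s],*p0[1][:2],0.078,0.060,True),fit([t],*p0[1][:2],0.078,0.060,True))
    for z in (.055,.078,.1): print(fit([s],*p0[1][:2],z,0.060,False))
E
python3 m2.py
```

```text
[[ 0.4797199  -0.27483222  0.086     ]
 [ 0.48878377  0.31057039  0.078     ]
 [ 0.58426053 -0.0083105   0.175     ]]
lid (np.float64(0.4802906004644398), np.float64(-0.27495308755422804), 0.086, np.float64(0.4387217931380305), [81]) (np.float64(0.48145961474919147), np.float64(-0.27647647945160236), np.float64(0.07617772244826097), np.float64(0.4809542406631409), [80])
lid (np.float64(0.48029210521651505), np.float64(-0.2750340224158244), 0.086, np.float64(0.3687102649852711), [56]) (np.float64(0.5730846891892368), np.float64(-0.3139391184243601), np.float64(0.21050935616267802), np.float64(1.4418904071835796), [60])
lid (np.float64(0.4803129686442185), np.float64(-0.2749717664259073), 0.086, np.float64(0.4703184263172011), [81, 57]) (np.float64(0.4802923297403332), np.float64(-0.274966069242295), np.float64(0.08590800526501254), np.float64(0.42830420836482974), [81, 56])
stand (np.float64(0.4886089652180642), np.float64(0.3115870989652104), np.float64(0.07836147394371092), np.float64(0.49423530421046497), [89, 58]) (np.float64(0.4892146298724731), np.float64(0.31302758968311484), np.float64(0.07290349835946545), np.float64(0.3556246270350859), [90])
(np.float64(0.46836736401993745), np.float64(0.33499083416239994), 0.055, np.float64(0.8874738943979443), [55])
(np.float64(0.48826946349153555), np.float64(0.3120973412365294), 0.078, np.float64(1.2474203071215981), [58])
(np.float64(0.4634529188149174), np.float64(0.3408383162910688), 0.1, np.float64(1.7543196909128556), [28])
```

Run:
```python
from h import *
from rig import manip
import cv2
img=cv2.imread('pics/top0.png')
c=manip.camera("top")
g=cv2.resize(img[215:270,270:330],None,fx=10,fy=10,interpolation=cv2.INTER_CUBIC);cv2.imwrite('pics/g1.png',g)
g=cv2.resize(img[270:310,390:460],None,fx=10,fy=10,interpolation=cv2.INTER_CUBIC);cv2.imwrite('pics/g2.png',g)
M=R.from_rotvec(manip.get_ee_rot()).as_matrix(); print(M.round(3))
```

```text
[[-0.     0.442  0.897]
 [-0.     0.897 -0.442]
 [-1.    -0.     0.   ]]
```

View pics/g1.png

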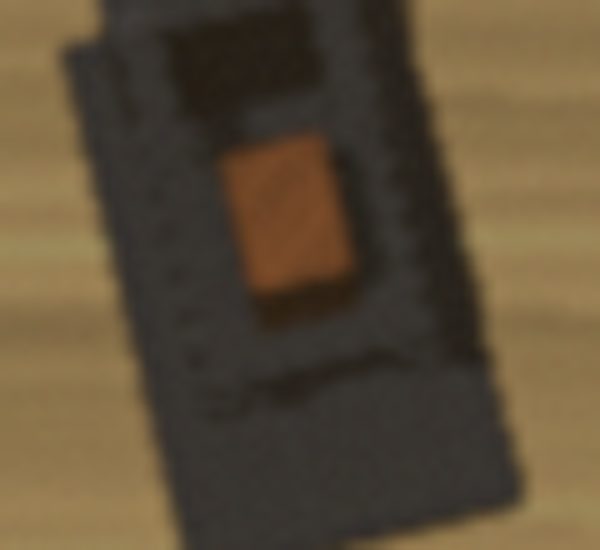

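View pics/g2.png

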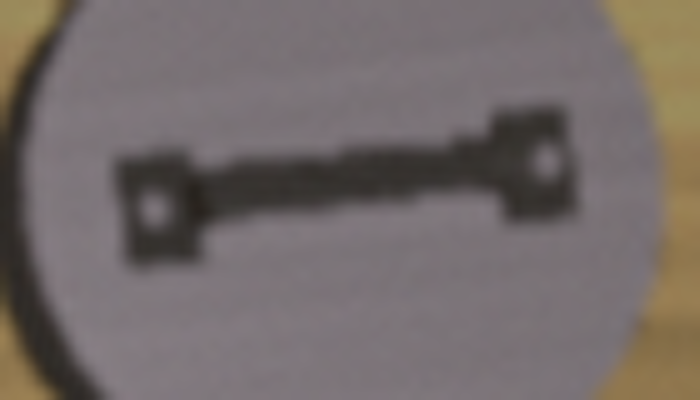

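Run:
```python
from h import *
from rig import manip
c=manip.camera("top")
def cr(p,o): return np.array(p)/10-0.45+np.array(o)
w=onplane(c,cr([(218,150),(325,133),(357,275),(250,293)],(270,215)),0.175)
print(w.round(4),w.mean(0)); e=(w[0]+w[1]-w[2]-w[3])/2; print("len",np.linalg.norm(e[:2]),"yaw",np.degrees(np.arctan2(e[1],e[0]))); e=(w[0]+w[3]-w[2]-w[1])/2;print("wid",np.linalg.norm(e),np.degrees(np.arctan2(e[1],e[0])))
b=onplane(c,cr([(65,45),(185,548)],(270,215)),0.004); e=b[0]-b[1]; print("base yaw",np.degrees(np.arctan2(e[1],e[0])))
for z in (0.087,0.109):
  l=onplane(c,cr([(155,207),(548,160)],(390,270)),z); e=l[0]-l[1]; print(l,l.mean(0),np.linalg.norm(e),"strap yaw",np.degrees(np.arctan2(e[1],e[0])))
def Rd(yaw): # lifter x dir yaw
    d=np.array([np.cos(yaw),np.sin(yaw),0]); x=np.array([0,0,-1.])
    return x,d
def ori(yaw,flip):
    # tool y along lifter y (or -y)
    y=np.array([-np.sin(yaw),np.cos(yaw),0])*(-1 if flip else 1); x=np.array([0,0,-1.]); return R.from_matrix(np.c_[x,y,np.cross(x,y)]).as_rotvec()
hy=np.radians(14); 
for f in (0,1):
    print("holder",f,manip.solve_ik([0.584,-0.008,0.155],ori(hy,f)))
    for add in (0,180):
        for sy in (82,):
            ly=np.radians(0+add)
            d=np.array([np.cos(ly),np.sin(ly),0])
            print(" lid",f,add,manip.solve_ik(np.array([0.480,-0.275,0.2235])-0.018*d,ori(ly,f)),manip.solve_ik(np.array([0.480,-0.275,0.2235])-0.06*d,ori(ly,f)))
            for sa in (0,45,-45,90,-90):
                y2=ly+np.radians(sa); d2=np.array([np.cos(y2),np.sin(y2),0])
                print("   stand",sa,manip.solve_ik(np.array([0.4886,0.3116,0.22])-0.018*d2,ori(y2,f)))
```

```text
[[ 0.5978  0.007   0.175 ]
 [ 0.6009 -0.0147  0.175 ]
 [ 0.5716 -0.0208  0.175 ]
 [ 0.5683  0.0009  0.175 ]] [ 0.58467595 -0.00689299  0.175     ]
len 0.03002504014875345 yaw 11.725407758329066
wid 0.02194694298933987 98.43055236874523
base yaw 12.752129912287302
[[ 0.47714676 -0.23294942  0.087     ]
 [ 0.48553831 -0.31889252  0.087     ]] [ 0.48134253 -0.27592097  0.087     ] 0.08635180924182717 strap yaw 95.57672610883452
[[ 0.47547898 -0.22943007  0.109     ]
 [ 0.48372085 -0.31384014  0.109     ]] [ 0.47959992 -0.2716351   0.109     ] 0.08481148962992496 strap yaw 95.57672610883454
holder 0 [-3.40739841e-02  4.92687440e-01  1.78710196e+00 -4.44089210e-16
  8.61803250e-01 -1.84921641e+00]
 lid 0 0 [-0.55904585  0.33460394  1.84750911  0.          0.9594796  -2.12984218] [-0.60342191  0.2841691   1.92276609  0.          0.93465747 -2.17421824]
   stand 0 [ 5.63772134e-01  3.76699936e-01  1.79201910e+00 -4.44089210e-16
  9.72873617e-01 -1.00702419e+00]
   stand 45 [ 5.39612354e-01  3.73266097e-01  1.79743772e+00 -4.44089210e-16
  9.70888840e-01 -1.81658214e+00]
   stand -45 [ 5.775
[... 1370 characters left out ...]
7964364e+00 -4.44089210e-16
  9.77438482e-01  5.20203677e-01]
   stand -90 None
 lid 1 180 [-0.52545715  0.37838322  1.77961161  0.          0.98359782 -2.09625347] [-0.49066607  0.43022981  1.69638172  0.          1.01498112 -2.0614624 ]
   stand 0 [ 5.31425241e-01  4.18875348e-01  1.72438915e+00 -4.44089210e-16
  9.98328153e-01 -1.03937109e+00]
   stand 45 [ 5.54288170e-01  4.22116997e-01  1.71911127e+00 -4.44089210e-16
  1.00036438e+00 -1.80190632e+00]
   stand -45 [ 5.17201672e-01  4.03449280e-01  1.74935185e+00 -4.44089210e-16
  9.88791526e-01 -2.68196491e-01]
   stand 90 None
   stand -90 [ 5.20203677e-01  3.84510532e-01  1.77964364e+00 -4.44089210e-16
  9.77438482e-01  5.20203677e-01]
```

The top view gives the grip top centred at about (0.585, -0.007), with yaw about 12°. The loop's strap runs at about 95.6°, so the toe should go in at about 5.6°. I'll hover over the holder and refine with the wrist camera.

```bash
cat >> h.py <<'E'
def ori(yaw):
    y=-np.array([-np.sin(yaw),np.cos(yaw),0]); x=np.array([0,0,-1.]); return R.from_matrix(np.c_[x,y,np.cross(x,y)]).as_rotvec()
def wrist(manip):
    p=manip.get_position(); r=manip.get_ee_rot(); c=manip.camera("wrist")
    T=np.eye(4); T[:3,:3]=R.from_rotvec(r).as_matrix(); T[:3,3]=p
    return c,T@c["mount"]
E
python3 - <<'E'
from h import *
from rig import manip
print(manip.get_time())
manip.move_to([0.5847,-0.0069,0.30],ori(np.radians(12)))
print(manip.get_time(),manip.get_position(),manip.get_joint_positions())
c,T=wrist(manip); cv2.imwrite('pics/w1.png',c["image"][:,:,::-1]); np.savez('w1.npz',T=T)
E
```

```text
0.45
2.7583 [ 0.58470404 -0.00614354  0.29994151] [-3.09412999e-02  3.13868476e-01  1.67829427e+00  1.88582189e-04
  1.14952183e+00  1.32895705e+00]
```

View pics/w1.png

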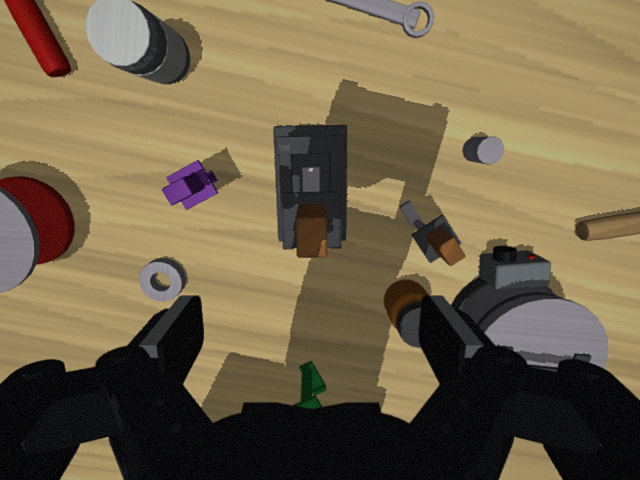

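Run:
```python
import cv2
a=cv2.imread('pics/w1.png')[115:270,250:370]
cv2.imwrite('pics/w1c.png',cv2.resize(a,None,fx=3.8,fy=3.8,interpolation=cv2.INTER_CUBIC))
```

```text
(no output)
```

View pics/w1c.png

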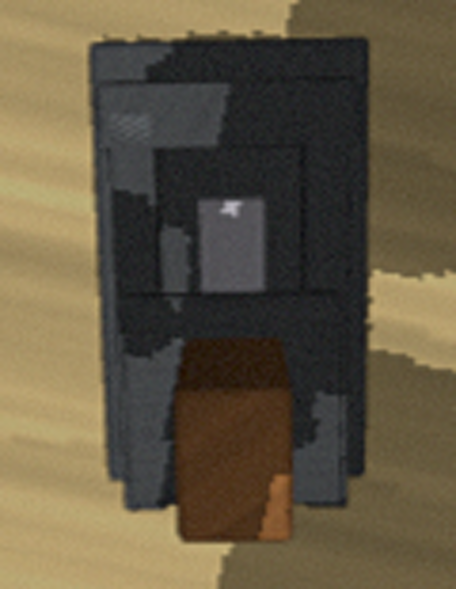

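Run:
```python
from h import *
from rig import manip
c=manip.camera("wrist"); T=np.load('w1.npz')['T']
f=lambda p:np.array(p)/3.8-0.37+np.array((250,115))
w=onplane(c,f([(176,388),(291,388),(293,541),(181,541)]),0.175,T); print(w.round(4),w.mean(0))
e=(w[0]+w[1]-w[2]-w[3])/2; print(np.linalg.norm(e),np.degrees(np.arctan2(e[1],e[0])))
e=(w[0]+w[3]-w[1]-w[2])/2; print(np.linalg.norm(e),np.degrees(np.arctan2(e[1],e[0])))
# toe tip & prong edges
t=onplane(c,f([(199,200),(265,200)]),0.033,T); print("lip",t,t.mean(0))
pr=onplane(c,f([(127,508),(107,150),(346,505),(350,290),(158,150),(302,150)]),0.115,T); print(pr.round(4))
for i,j in ((1,0),(3,2)):
  e=pr[i]-pr[j]; print(np.degrees(np.arctan2(e[1],e[0])))
b=onplane(c,f([(91,42),(112,480),(368,40),(362,474)]),0.004,T);
for i,j in ((0,1),(2,3)):
  e=b[i]-b[j]; print(np.degrees(np.arctan2(e[1],e[0])))
e=b[0]-b[2]; print(np.degrees(np.arctan2(e[1],e[0])))
```

```text
[[ 5.973e-01  6.300e-03  1.750e-01]
 [ 6.017e-01 -1.410e-02  1.750e-01]
 [ 5.733e-01 -2.080e-02  1.750e-01]
 [ 5.689e-01 -4.000e-04  1.750e-01]] [ 0.5853083  -0.00727266  0.175     ]
0.02918315786953107 13.335392564470155
0.020831097746302 102.04685757716398
lip [[ 0.61842456  0.00978044  0.033     ]
 [ 0.6222163  -0.00799089  0.033     ]] [0.62032043 0.00089477 0.033     ]
[[ 0.5536  0.0114  0.115 ]
 [ 0.6319  0.0308  0.115 ]
 [ 0.5649 -0.0378  0.115 ]
 [ 0.6135 -0.0272  0.115 ]
 [ 0.6342  0.02    0.115 ]
 [ 0.6406 -0.0102  0.115 ]]
13.894943708449588
12.313185241977688
13.302939473382176
12.760094756065994
102.43803516438955
```

Run:
```python
from h import *
from rig import manip
o=ori(np.radians(12.6))
manip.command_gripper(0.06)
manip.servo_line([0.585,-0.0072,0.155],o,rate=0.12)
print(manip.get_time(),manip.get_position(),manip.get_contact_force())
manip.command_gripper(0.0,f_grip=70)
print(manip.get_time(),manip.get_position(),manip.get_contact_force(),manip.get_torque(),manip.get_width())
c,T=wrist(manip); cv2.imwrite('pics/w2.png',c["image"][:,:,::-1])
```

```text
4.5917 [ 0.58555146 -0.00720726  0.15576662] [ 0.32297077 -1.03466205  0.30892326]
5.025 [ 0.58528081 -0.0071716   0.15556616] [-1.08553674  0.99503471  5.72183261] [-0.05806196  0.13241633 -0.07189289] 0.02135769815827128
```

View pics/w2.png

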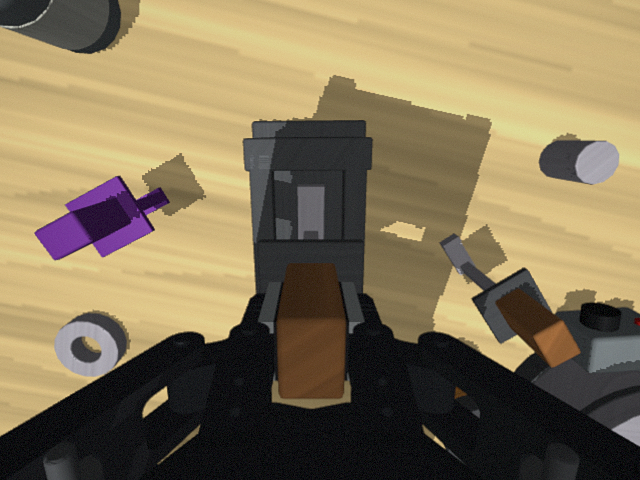

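Run:
```python
from h import *
from rig import manip
o=ori(np.radians(12.6))
p=manip.get_position()
manip.servo_line([p[0],p[1],0.305],None,rate=0.12)
print(manip.get_time(),manip.get_position(),manip.get_contact_force(),manip.get_torque(),manip.get_width())
y=np.radians(5.6); d=np.array([np.cos(y),np.sin(y)])
L=np.array([0.4803,-0.2750]); q=L-0.068*d
manip.move_to([*q,0.305],ori(y))
print(manip.get_time(),manip.get_position(),manip.get_contact_force())
c,T=wrist(manip); cv2.imwrite('pics/w3.png',c["image"][:,:,::-1]); np.savez('w3.npz',T=T)
c=manip.camera("scene"); cv2.imwrite('pics/s3.png',c["image"][150:350,130:430,::-1].repeat(2,0).repeat(2,1))
```

```text
6.475 [ 0.58485112 -0.00712922  0.3040476 ] [-0.09373698  0.66748038 -1.91337293] [-0.06220268 -0.05392675  0.02209907] 0.021384157276794116
7.7083 [ 0.41323349 -0.28123192  0.30500675] [-0.03438612  0.4953395  -1.92197054]
```

View pics/w3.png

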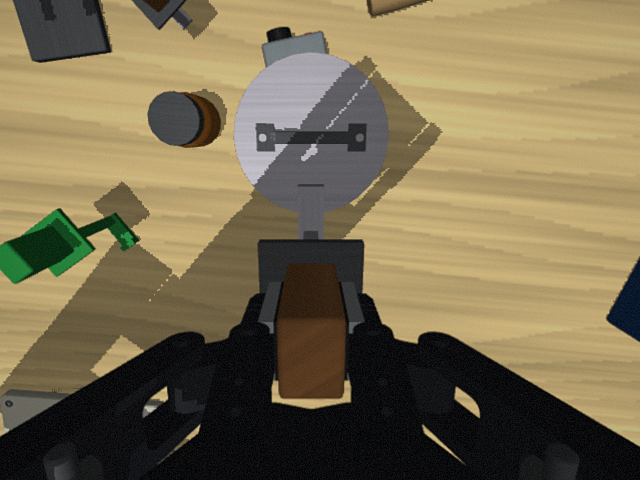

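View pics/s3.png

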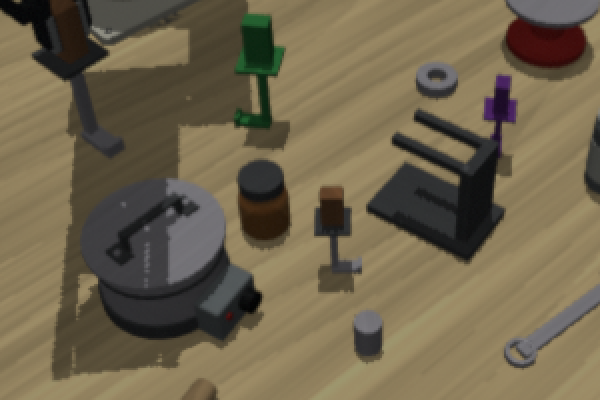

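Run:
```python
from h import *
from m2 import fit
from rig import manip
c=manip.camera("wrist"); T=np.load('w3.npz')['T']; c["image"]=cv2.imread('pics/w3.png')[:,:,::-1].copy()
print(fit([(c,T)],0.4803,-0.275,0.086,0.07,False))
a=c["image"][90:250,230:400,::-1]; cv2.imwrite('pics/w3c.png',cv2.resize(a,None,fx=4.5,fy=4.5,interpolation=cv2.INTER_CUBIC)[:600])
```

```text
(np.float64(0.4797319975977881), np.float64(-0.27587058544511034), 0.086, np.float64(0.8512225591946754), [113])
```

View pics/w3c.png

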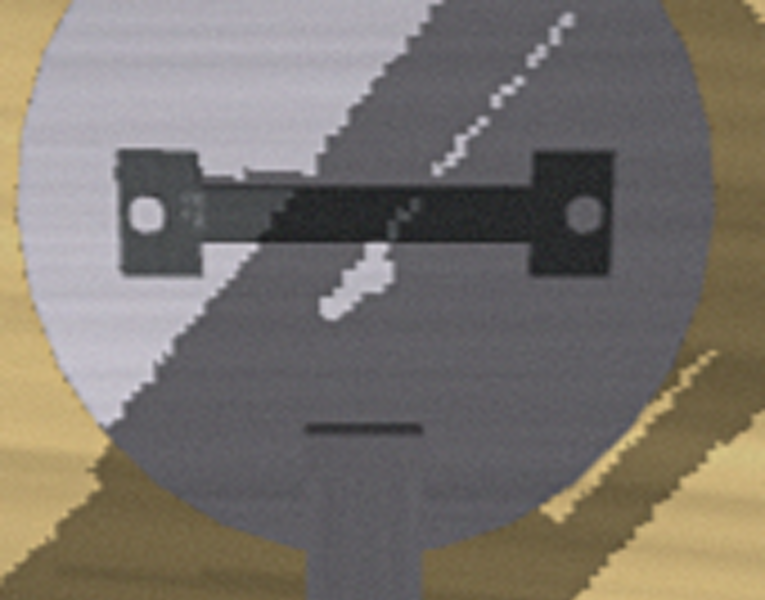

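Run:
```python
from h import *
from rig import manip
c=manip.camera("wrist"); T=np.load('w3.npz')['T']
y=np.radians(5.6); d=np.array([np.cos(y),np.sin(y),0]); n=np.array([-d[1],d[0],0])
O=np.array([0.41323349,-0.28123192,0.305-0.1355])
for x,z in ((37,0),(37,13),(31,13),(24,101)): 
    P=[O+d*x/1e3+n*s*(9e-3 if z<50 else 24e-3)+[0,0,z/1e3] for s in (1,-1)]
    print(x,z,proj(c,P,T).round(1).tolist())
print(((np.array([[305,425],[423,425],[305,434]])/4.5)-.39+[230,90]).round(1))
```

```text
37 0 [[296.9, 182.7], [322.7, 182.7]]
37 13 [[296.2, 185.2], [323.3, 185.2]]
31 13 [[296.3, 194.2], [323.2, 194.2]]
24 101 [[254.7, 241.5], [363.7, 241.5]]
[[297.4 184.1]
 [323.6 184.1]
 [297.4 186.1]]
```

```bash
cat >> h.py <<'E'
def rd(manip,n=6):
    P=[];F=[]
    for _ in range(n):
        P.append(manip.get_position());F.append(manip.get_contact_force());manip.hold(0.02)
    return np.mean(P,0),np.mean(F,0),np.std(P,0),np.std(F,0)
E
python3 - <<'E'
from h import *
from rig import manip
y=np.radians(5.6); d=np.array([np.cos(y),np.sin(y)]); L=np.array([0.4801,-0.2752]); q=L-0.068*d; o=ori(y)
print(rd(manip))
manip.servo_line([*q,0.235],o,rate=0.1)
print(rd(manip))
manip.servo_line([*q,0.2242],o,rate=0.03)
p,f,_,_=rd(manip); print(p,f,np.degrees(R.from_rotvec(manip.get_ee_rot()).as_matrix()[:,0]@[0,0,-1]),manip.get_ee_rot(),o)
c,T=wrist(manip); cv2.imwrite('pics/w4.png',c["image"][:,:,::-1]); np.savez('w4.npz',T=T)
c=manip.camera("scene"); cv2.imwrite('pics/s4.png',cv2.resize(c["image"][200:330,120:290,::-1],None,fx=4,fy=4,interpolation=cv2.INTER_CUBIC))
print(manip.get_time())
E
```

```text
(array([ 0.41324132, -0.28102514,  0.30493666]), array([ 0.41963196, -0.1320432 , -2.54445536]), array([7.08105596e-05, 4.01764729e-05, 6.72143431e-06]), array([0.63489939, 0.43512509, 0.4875286 ]))
(array([ 0.41285117, -0.28214756,  0.235616  ]), array([-0.09702596, -0.01102054, -1.9452605 ]), array([4.33205507e-05, 3.18791155e-05, 1.04886190e-04]), array([0.65720882, 0.43071655, 0.76837972]))
[ 0.41241139 -0.28182545  0.22410369] [ 0.03059553 -0.36227715 -2.08332543] 57.29577939111492 [ 2.17127997  0.10614816 -2.17121441] [ 2.17128394  0.1061935  -2.17128394]
9.6667
```

View pics/w4.png

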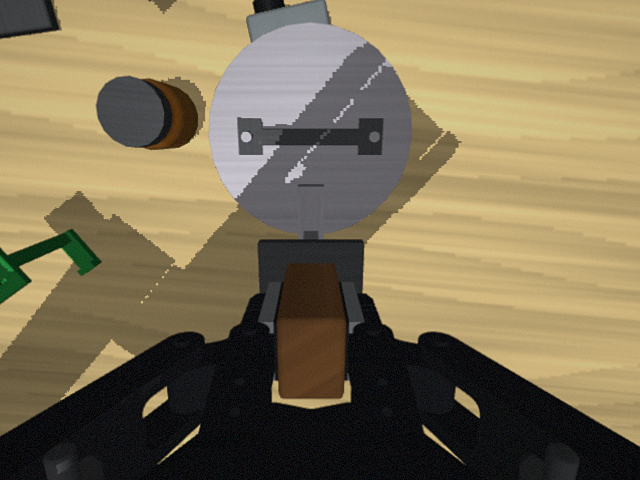

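View pics/s4.png

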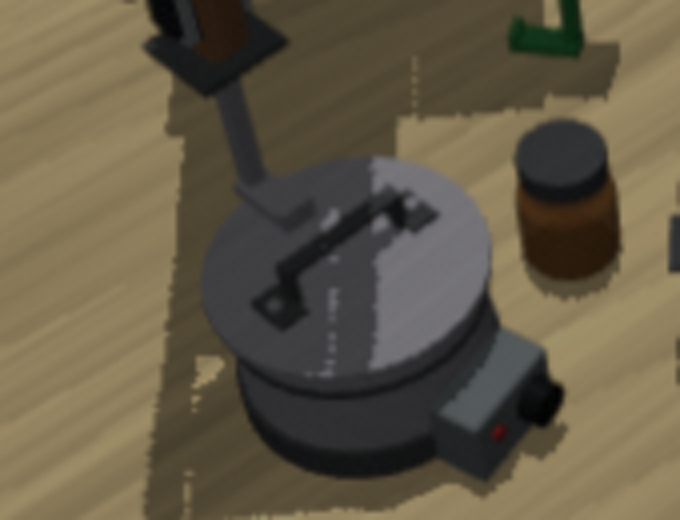

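The wrist view shows the toe (col 311) facing the middle of the strap, whose bolts at cols 246 and 374 give a middle of 310. It is square to the strap and just above the flange. I'll slide it in while watching the force.

Run:
```python
from h import *
from rig import manip
y=np.radians(5.6); d=np.array([np.cos(y),np.sin(y)]); L=np.array([0.4801,-0.2752]); o=ori(y)
f0=rd(manip)[1]; ok=True
for s in np.arange(0.058,0.0179,-0.010):
    manip.servo_line([*(L-s*d),0.2241],o,rate=0.06)
    p,f,_,_=rd(manip,3); print(round(s,3),p.round(4),(f-f0).round(2))
    if np.linalg.norm(f-f0)>5: ok=False; print("STOP"); break
c,T=wrist(manip); cv2.imwrite('pics/w5.png',c["image"][:,:,::-1])
c=manip.camera("scene"); cv2.imwrite('pics/s5.png',cv2.resize(c["image"][200:330,120:290,::-1],None,fx=4,fy=4,interpolation=cv2.INTER_CUBIC))
print(manip.get_time())
```

```text
0.058 [ 0.4228 -0.2808  0.2241] [0.16 0.17 0.17]
0.048 [ 0.4327 -0.2799  0.2241] [-0.12 -0.09 -0.09]
0.038 [ 0.4426 -0.2789  0.2241] [-0.07  0.27 -0.13]
0.028 [ 0.4525 -0.2779  0.2241] [ 0.23  0.32 -0.05]
0.018 [ 0.4625 -0.2769  0.2241] [-0.18 -0.08 -0.63]
11.7
```

View pics/w5.png

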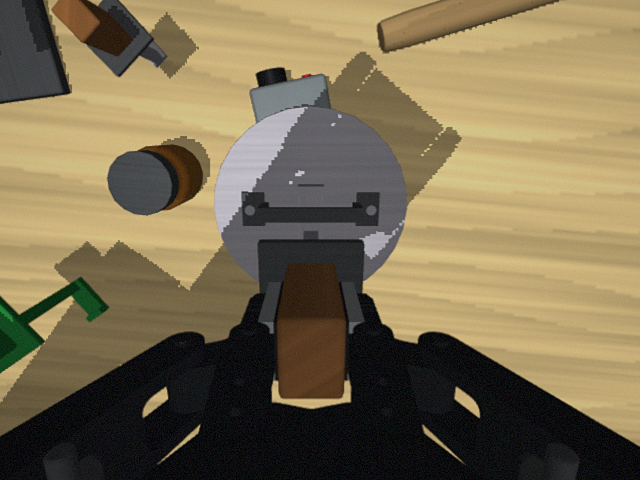

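View pics/s5.png

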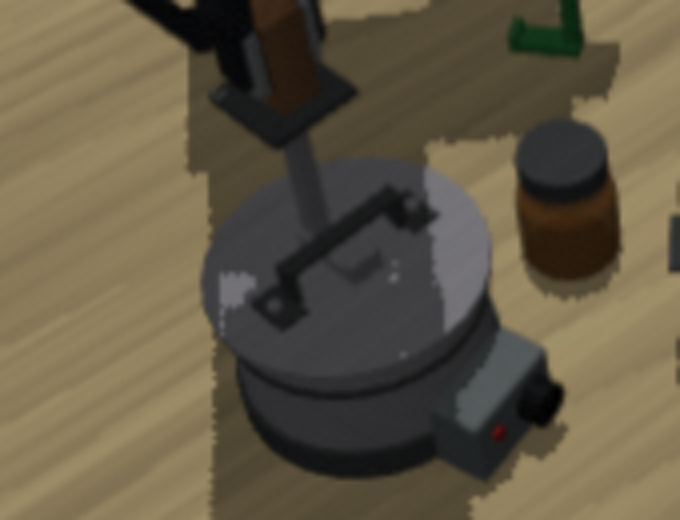

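Run:
```python
from h import *
from rig import manip
y=np.radians(5.6); d=np.array([np.cos(y),np.sin(y)]); L=np.array([0.4801,-0.2752]); o=ori(y)
q=L-0.018*d
manip.servo_line([*q,0.2305],o,rate=0.04)
for z in np.arange(0.2315,0.2361,0.001):
    manip.servo_line([*q,z],o,rate=0.015)
    p,f,_,_=rd(manip,2); print(round(z,4),p.round(4),f.round(2))
manip.servo_line([*q,0.248],o,rate=0.03)
p,f,_,_=rd(manip,5); print(p.round(4),f.round(2),manip.get_torque())
c,T=wrist(manip); cv2.imwrite('pics/w6.png',c["image"][:,:,::-1]); np.savez('w6.npz',T=T)
c=manip.camera("scene"); cv2.imwrite('pics/s6.png',cv2.resize(c["image"][180:330,120:290,::-1],None,fx=3.5,fy=3.5,interpolation=cv2.INTER_CUBIC))
print(manip.get_time(),manip.get_width())
```

```text
0.2315 [ 0.4622 -0.277   0.2315] [ 0.34 -0.76 -2.49]
0.2325 [ 0.4622 -0.277   0.2325] [-0.23  0.09 -2.42]
0.2335 [ 0.4618 -0.2767  0.233 ] [-0.01  0.58 -5.84]
0.2345 [ 0.4621 -0.2769  0.2344] [-0.66 -0.46 -6.93]
0.2355 [ 0.4622 -0.277   0.2356] [-0.58 -0.18 -6.39]
[ 0.4621 -0.2769  0.248 ] [-0.08 -0.07 -6.78] [0.00934485 0.08366903 0.00967611]
14.175 0.02126683441364043
```

View pics/w6.png

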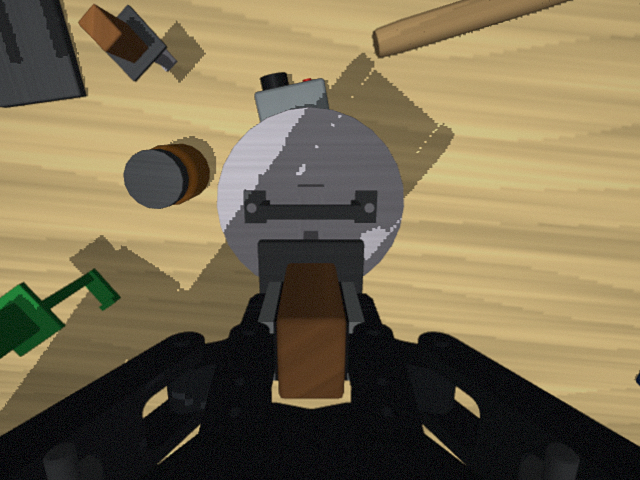

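View pics/s6.png

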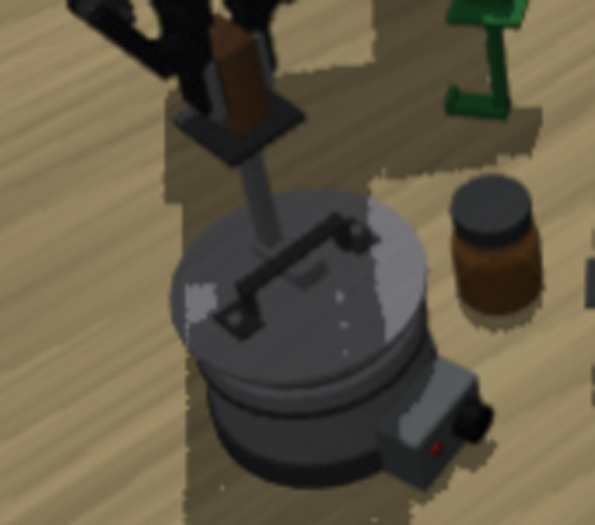

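Run:
```python
from h import *
from m2 import fit
from rig import manip
y=np.radians(5.6); d=np.array([np.cos(y),np.sin(y)]); L=np.array([0.4801,-0.2752]); o=ori(y)
c,_=wrist(manip); T=np.load('w6.npz')['T']
print("lid after lift (wrist)",fit([(c,T)],*L,0.1012,0.07,False))
q=L-0.018*d; S=np.array([0.4886,0.3116]); q2=S-0.018*d
manip.servo_line([*q,0.365],o,rate=0.1)
print(manip.get_time(),rd(manip,3)[:2])
manip.servo_line([*q2,0.365],o,rate=0.15)
manip.hold(0.5)
p,f,_,_=rd(manip,5);print(manip.get_time(),p,f)
c,T=wrist(manip); cv2.imwrite('pics/w7.png',c["image"][:,:,::-1]); np.savez('w7.npz',T=T)
t=manip.camera("top"); s=manip.camera("scene")
cv2.imwrite('pics/t7.png',t["image"][:,:,::-1]);cv2.imwrite('pics/s7.png',s["image"][:,:,::-1])
zl=p[2]-0.1608+0.014
for n,v in (("wrist",[(c,T)]),("top",[(t,None)]),("scene",[(s,None)])): print(n,fit(v,*S,zl,0.07,False))
```

```text
lid after lift (wrist) (np.float64(0.47972050162610586), np.float64(-0.2749756071163096), 0.1012, np.float64(1.1763812650897598), [104])
15.5417 (array([ 0.46184153, -0.27673927,  0.36414521]), array([-0.12174332,  0.54412074, -6.58427079]))
20.2333 [0.47068737 0.30984543 0.36500311] [-0.27767887 -0.31359739 -6.35997202]
wrist (np.float64(0.48837325388057823), np.float64(0.31123323257963176), np.float64(0.21820310629125217), np.float64(0.7512917818687515), [103])
top (np.float64(0.48895675806636657), np.float64(0.3121421307645339), np.float64(0.21820310629125217), np.float64(0.48206199849298165), [74])
scene (np.float64(0.4928534718803625), np.float64(0.3063616079703476), np.float64(0.21820310629125217), np.float64(0.40129363474462193), [64])
```

View pics/w7.png

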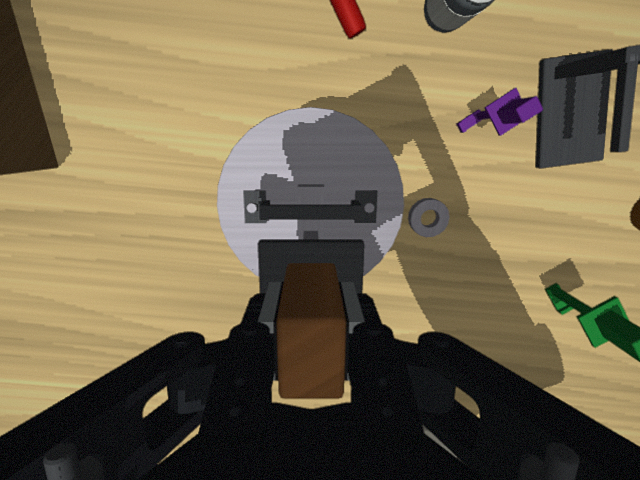

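View pics/s7.png

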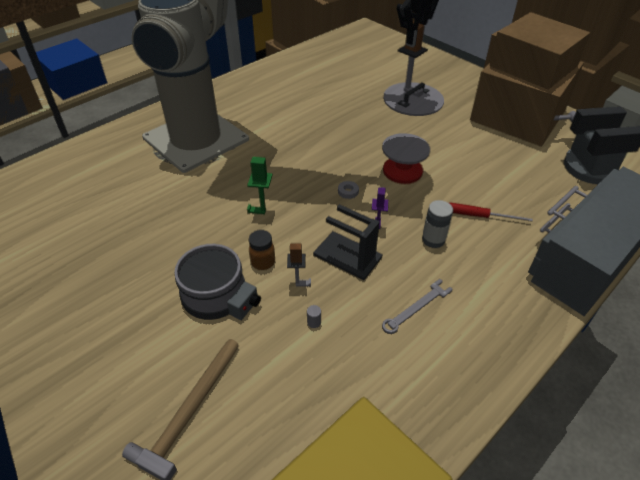

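View pics/t7.png

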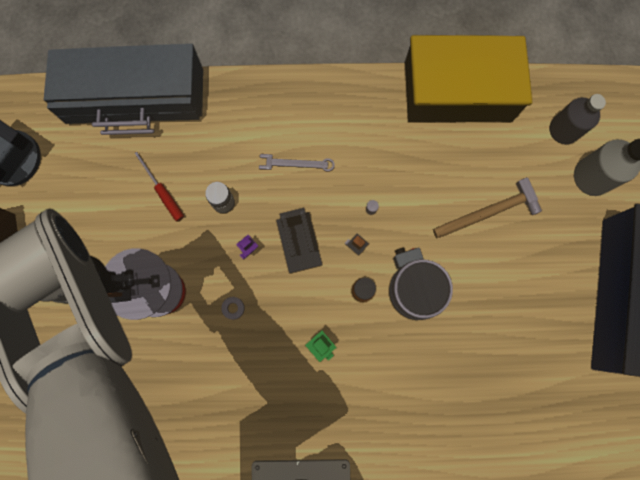

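The lid hangs level at (0.4885, 0.3115) by wrist and top. The scene fit is off by about 6 mm, probably because it picks up the flange's lower edge on the near side. I'll refit the stand using only far-side edges, with the pictures taken before the lid covered it.

Run:
```python
from h import *
import m2
from m2 import edges
from scipy.optimize import least_squares
from rig import manip
C={n:manip.camera(n) for n in ["top","scene"]}
C7={n:dict(C[n],image=cv2.imread(f'pics/{n[0]}7.png')[:,:,::-1].copy()) for n in C}
C0={n:dict(C[n],image=cv2.imread(f'pics/{n}0.png')[:,:,::-1].copy()) for n in C}
def fit(cs,x,y,z,rad,fitz,cut):
    for it in range(5):
        E=[]
        for c in cs:
            e=edges(c,x,y,z,rad,None,0.012 if it<2 else 0.005)
            w=onplane(c,e,z); v=np.array([x,y])-c["cam_to_world"][:2,3]; v/=np.linalg.norm(v)
            E.append(e[((w[:,:2]-[x,y])@v)>cut*rad])
        def f(p):
            r=[]
            for c,e in zip(cs,E):
                w=onplane(c,e,p[2] if fitz else z); r.append(np.hypot(w[:,0]-p[0],w[:,1]-p[1])-rad)
            return np.concatenate(r)*1000
        s=least_squares(f,[x,y,z] if fitz else [x,y],loss='soft_l1',f_scale=0.3); x,y=s.x[:2]; z=s.x[2] if fitz else z
    return np.round([x,y,z],4),round(np.median(abs(s.fun)),2),[len(e) for e in E]
for cut in (-1,-0.3,0):
  print(cut)
  print(" lid0 top",fit([C0["top"]],.4803,-.275,.086,.07,False,cut),"scene",fit([C0["scene"]],.4803,-.275,.086,.07,False,cut),"both z",fit([C0["top"],C0["scene"]],.4803,-.275,.086,.07,True,cut))
  print(" lid7 top",fit([C7["top"]],.4885,.3115,.2182,.07,False,cut),"scene",fit([C7["scene"]],.4885,.3115,.2182,.07,False,cut))
  print(" stand",fit([C0["top"],C0["scene"]],.4886,.3116,.078,.06,True,cut))
  for z in (.070,.075,.080): print("   top@",z,fit([C0["top"]],.4886,.3116,z,.06,False,cut),"scene",fit([C0["scene"]],.4886,.3116,z,.06,False,cut))
```

```text
-1
 lid0 top (array([ 0.4803, -0.275 ,  0.086 ]), np.float64(0.43), [78]) scene (array([ 0.4802, -0.2751,  0.086 ]), np.float64(0.56), [56]) both z (array([ 0.4802, -0.2751,  0.086 ]), np.float64(0.56), [79, 56])
 lid7 top (array([0.4889, 0.3123, 0.2182]), np.float64(0.47), [72]) scene (array([0.4927, 0.3065, 0.2182]), np.float64(0.48), [60])
 stand (array([0.4887, 0.3115, 0.0789]), np.float64(0.6), [86, 53])
   top@ 0.07 (array([0.4894, 0.3138, 0.07  ]), np.float64(0.54), [83]) scene (array([0.4812, 0.3211, 0.07  ]), np.float64(1.11), [57])
   top@ 0.075 (array([0.489 , 0.3125, 0.075 ]), np.float64(0.49), [83]) scene (array([0.4854, 0.3159, 0.075 ]), np.float64(1.0), [55])
   top@ 0.08 (array([0.4885, 0.3111, 0.08  ]), np.float64(0.55), [87]) scene (array([0.49 , 0.311, 0.08 ]), np.float64(0.85), [55])
-0.3
 lid0 top (array([ 0.48  , -0.2746,  0.086 ]), np.float64(0.51), [37]) scene (array([ 0.4821, -0.2759,  0.086 ]), np.float64(0.18), [8]) both z (array([ 0.4807, -0.2754,  0.0815]), np.float64(0.42), [39, 8])
 lid7 top (array([0.4891, 0.3119, 0.2182]), np.float64(0.52), [47]) scen
[... 1459 characters left out ...]
s(np.array(px,float).reshape(-1,1,2),K,np.array([c["k1"],0,0,0,0.])).reshape(-1,2)
           ~~~~~~~~~~~~~~~~~~~~~~~^^^^^^^^^^^^^^^^^^^^^^^^^^^^^^^^^^^^^^^^^^^^^^^^^^^^^^^^^^^^^^^^^^^^^^^^^^^^^^^^^^^^^^^^^^
cv2.error: OpenCV(4.12.0) /io/opencv/modules/calib3d/src/undistort.dispatch.cpp:347: error: (-215:Assertion failed) CV_IS_MAT(_src) && CV_IS_MAT(_dst) && (_src->rows == 1 || _src->cols == 1) && (_dst->rows == 1 || _dst->cols == 1) && _src->cols + _src->rows - 1 == _dst->rows + _dst->cols - 1 && (CV_MAT_TYPE(_src->type) == CV_32FC2 || CV_MAT_TYPE(_src->type) == CV_64FC2) && (CV_MAT_TYPE(_dst->type) == CV_32FC2 || CV_MAT_TYPE(_dst->type) == CV_64FC2) in function 'cvUndistortPointsInternal'
```

Run:
```python
from h import *
from rig import manip
y=np.radians(5.6); d=np.array([np.cos(y),np.sin(y)]); S=np.array([0.4887,0.3115]); q=S-0.018*d; o=ori(y)
manip.servo_line([*q,0.268],o,rate=0.08)
f0=rd(manip,10)[1]; print(manip.get_time(),f0)
z=0.268
while z>0.2105:
    z-=0.0015 if z>0.246 else 0.0006
    manip.servo_line([*q,z],o,rate=0.012)
    f=np.mean([manip.get_contact_force()]+[ (manip.hold(0.015),manip.get_contact_force())[1] for _ in range(3)],0)
    if f[2]-f0[2]>1.2:
        p,f,_,_=rd(manip,10); print(round(z,4),p.round(4),f.round(2))
        if f[2]-f0[2]>1.8: print("LANDED"); break
print(manip.get_time(),manip.get_position(),rd(manip,5)[1])
```

```text
22.0167 [ 0.11561947 -0.11675302 -6.65075676]
0.2389 [0.4711 0.3099 0.2392] [ 0.26  0.28 -3.18]
LANDED
30.3583 [0.47103919 0.30990539 0.23923483] [ 0.18882063  0.28422407 -2.4487301 ]
```

Run:
```python
from h import *
from m2 import fit
from rig import manip
y=np.radians(5.6); d=np.array([np.cos(y),np.sin(y)]); S=np.array([0.4887,0.3115]); o=ori(y)
p0=manip.get_position()[:2]; q=S-0.018*d
ok=True
for z in (0.2365,0.2335,0.2307):
    manip.servo_line([*q,z],o,rate=0.02); p,f,_,_=rd(manip,4); print(p.round(4),f.round(2))
    if f[2]>1.5: ok=False; print("STOP"); break
c,T=wrist(manip); cv2.imwrite('pics/w8.png',c["image"][:,:,::-1])
t=manip.camera("top"); s=manip.camera("scene"); cv2.imwrite('pics/s8.png',cv2.resize(s["image"][50:200,330:500,::-1],None,fx=4,fy=4,interpolation=cv2.INTER_CUBIC))
for n,v in (("wrist",[(c,T)]),("top",[(t,None)]),("scene",[(s,None)])): print(n,fit(v,*S,0.0924,0.07,False))
print(manip.get_time())
```

```text
[0.4707 0.3097 0.2364] [-0.42 -0.34 -2.45]
[0.4707 0.3097 0.2333] [-0.    0.73 -2.39]
[0.4707 0.3097 0.2306] [-0.13 -0.11 -2.36]
wrist (np.float64(0.48843545657174076), np.float64(0.3113228298126236), 0.0924, np.float64(0.8097784031594404), [102])
top (np.float64(0.4893452087206936), np.float64(0.3118603178088006), 0.0924, np.float64(0.8008661517798221), [59])
scene (np.float64(0.49420796914376086), np.float64(0.30491314279814846), 0.0924, np.float64(1.032443141833067), [47])
31.65
```

View pics/w8.png

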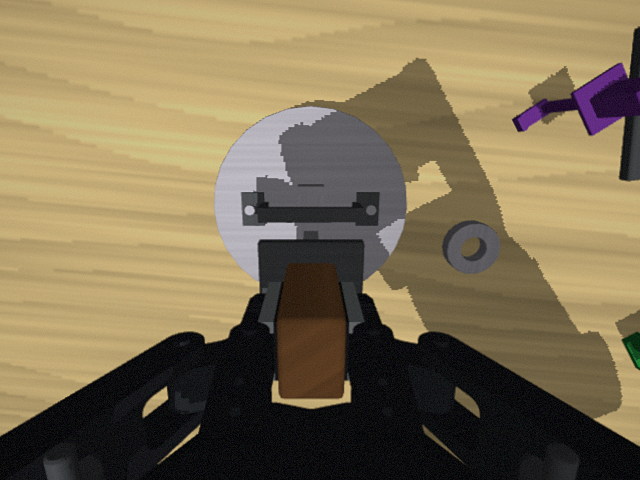

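View pics/s8.png

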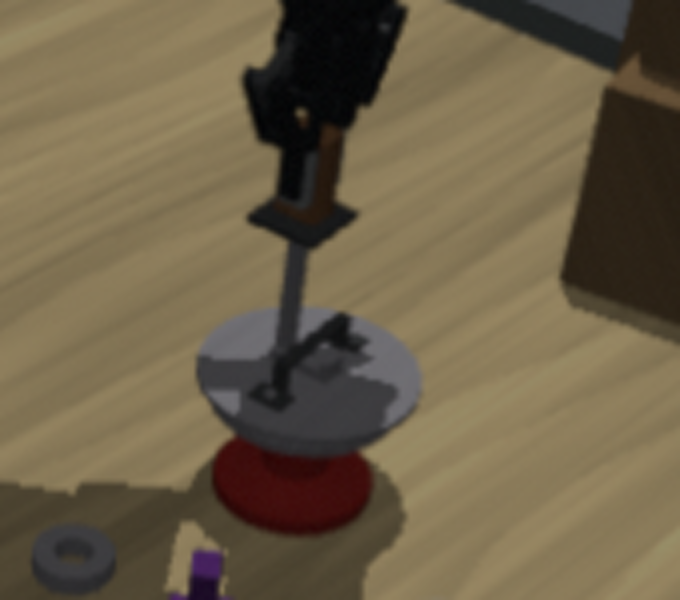

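The lid rests on the plate with its weight off the lifter, and the toe is free between flange and strap (-2.4 N is the lifter alone). I'll withdraw along -x, then raise.

Run:
```python
from h import *
from rig import manip
y=np.radians(5.6); d=np.array([np.cos(y),np.sin(y)]); S=np.array([0.4887,0.3115]); o=ori(y)
f0=rd(manip,6)[1]
for s in (0.026,0.036,0.046,0.056,0.068,0.1):
    manip.servo_line([*(S-s*d),0.2307],o,rate=0.06); p,f,_,_=rd(manip,3); print(round(s,3),p.round(4),(f-f0).round(2))
    if np.linalg.norm(f-f0)>4: print("STOP");break
else:
    manip.servo_line([*(S-0.1*d),0.32],o,rate=0.12)
    c,T=wrist(manip); cv2.imwrite('pics/w9.png',c["image"][:,:,::-1]);np.savez('w9.npz',T=T)
s=manip.camera("scene"); cv2.imwrite('pics/s9.png',cv2.resize(s["image"][80:200,330:500,::-1],None,fx=4,fy=4,interpolation=cv2.INTER_CUBIC))
print(manip.get_time())
```

```text
0.026 [0.4624 0.3089 0.2307] [ 0.34 -0.22 -0.29]
0.036 [0.4525 0.308  0.2307] [ 0.82  0.29 -0.04]
0.046 [0.4426 0.307  0.2307] [0.62 0.01 0.27]
0.056 [0.4326 0.306  0.2307] [ 0.51 -0.37 -0.06]
0.068 [0.4207 0.3049 0.2308] [ 0.5  -0.4  -0.06]
0.1 [0.3894 0.3019 0.2309] [ 0.51  0.03 -0.08]
35.3083
```

View pics/w9.png

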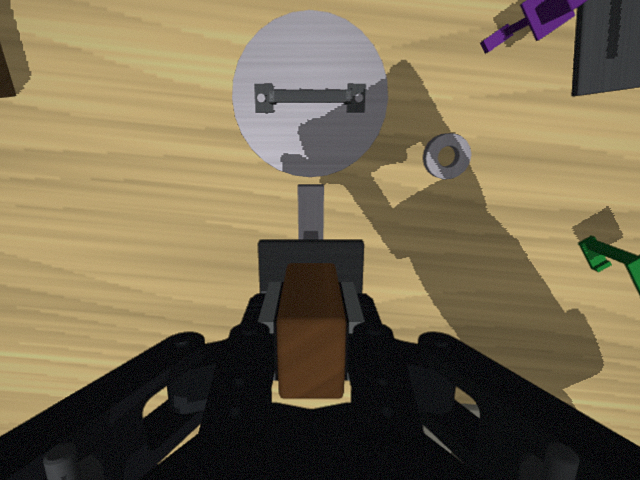

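View pics/s9.png

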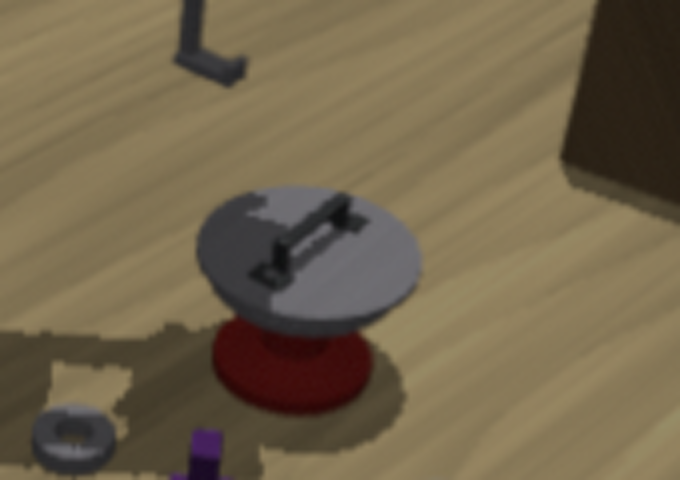

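Run:
```python
from h import *
from rig import manip
y=np.radians(12.6); o=ori(y); q=[0.5852,-0.0072]
manip.servo_line([*manip.get_position()[:2],0.335],None,rate=0.1)
manip.move_to([*q,0.335],o)
manip.hold(0.2); p,f,_,_=rd(manip,5); print(manip.get_time(),p,f)
c,T=wrist(manip); cv2.imwrite('pics/w10.png',c["image"][:,:,::-1])
```

```text
37.2583 [ 0.5850603  -0.00618614  0.33513167] [-0.0512859  -0.04787719 -2.5605964 ]
```

View pics/w10.png

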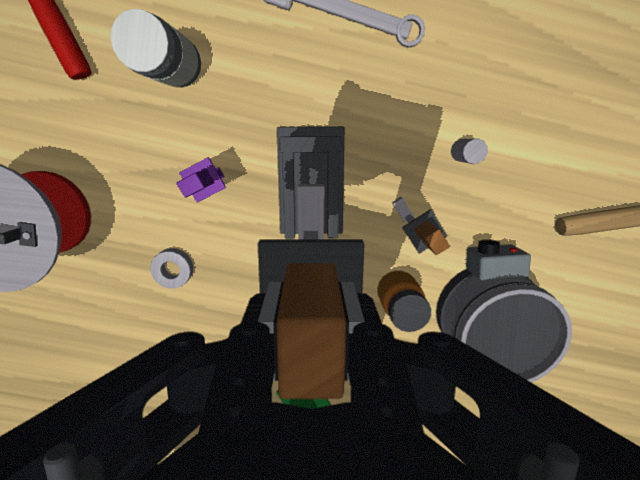

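Run:
```python
from h import *
from rig import manip
y=np.radians(12.6); o=ori(y); q=[0.5852,-0.0072]
f0=rd(manip,6)[1]; bad=False
for z in (0.285,0.265,0.245,0.22,0.19,0.165):
    manip.servo_line([*q,z],o,rate=0.08); p,f,_,_=rd(manip,3); print(z,p.round(4),(f-f0).round(2))
    if np.linalg.norm(f-f0)>4: bad=True; print("STOP"); break
if not bad:
    z=0.1605
    manip.servo_line([*q,z],o,rate=0.03)
    while z>0.1535:
        z-=0.0006; manip.servo_line([*q,z],o,rate=0.012); p,f,_,_=rd(manip,4)
        if f[2]-f0[2]>1.6: print("seated"); break
    print(z,p,f)
print(manip.get_time())
c,T=wrist(manip); cv2.imwrite('pics/w11.png',c["image"][:,:,::-1])
```

```text
0.285 [ 0.5855 -0.0072  0.2853] [ 0.33 -0.16 -0.13]
0.265 [ 0.5849 -0.0072  0.2643] [-0.14 -0.22  0.18]
0.245 [ 0.5849 -0.0072  0.2443] [-0.32 -0.05 -0.14]
0.22 [ 0.585  -0.0072  0.2195] [-0.41 -0.11 -0.23]
0.19 [ 0.5851 -0.0072  0.1896] [-0.05 -0.13  0.27]
0.165 [ 0.5849 -0.0072  0.1644] [-0.23 -0.17  0.23]
seated
0.1551000000000001 [ 0.58522279 -0.007167    0.15558982] [-2.80546823  0.70180784  4.87617042]
43.875
```

View pics/w11.png

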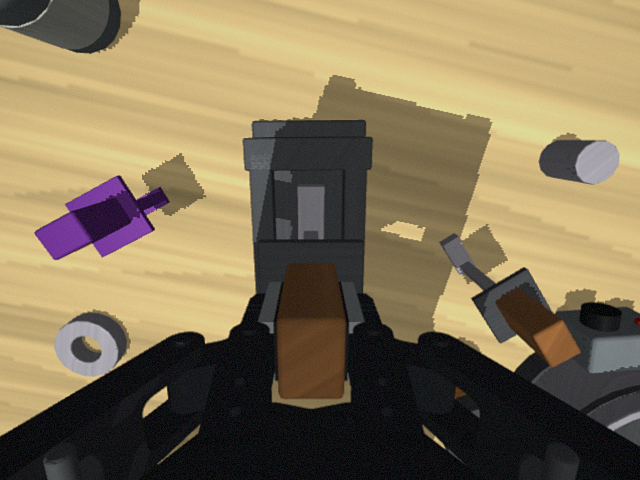

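Seated at the same TCP height as at the grasp (0.1556 m), and the view matches w2. I'll release and retreat straight up.

Run:
```python
from h import *
from rig import manip
o=ori(np.radians(12.6))
manip.command_gripper(0.06); manip.hold(0.2)
print(manip.get_position(),rd(manip,3)[1],manip.get_width())
manip.servo_line([0.5852,-0.0072,0.30],o,rate=0.1)
c,T=wrist(manip); cv2.imwrite('pics/w12.png',c["image"][:,:,::-1]); np.savez('w12.npz',T=T)
manip.move_to([0.45,0.05,0.42],o); manip.hold(0.3)
from m2 import fit
c,T=wrist(manip)
t=manip.camera("top"); s=manip.camera("scene"); cv2.imwrite('pics/s12.png',s["image"][:,:,::-1]); cv2.imwrite('pics/t12.png',t["image"][:,:,::-1])
print("lid top",fit([(t,None)],.4887,.3115,.0924,.07,False)," scene",fit([(s,None)],.4887,.3115,.0924,.07,False))
print(manip.get_time())
```

```text
[ 0.58519972 -0.00719873  0.1550581 ] [-0.01603918 -0.40108679 -0.31275332] 0.06002591414564975
lid top (np.float64(0.4896059549840077), np.float64(0.3111381627578269), 0.0924, np.float64(0.8299620538900974), [88])  scene (np.float64(0.48909692402168015), np.float64(0.3124032160000132), 0.0924, np.float64(1.9138753453392665), [52])
47.5167
```

View pics/w12.png

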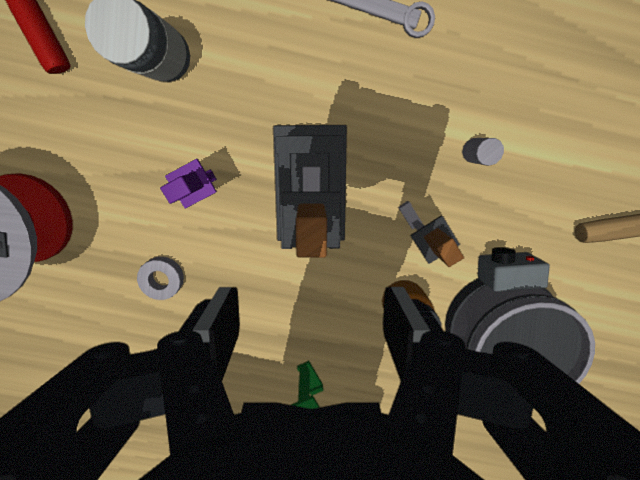

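View pics/s12.png

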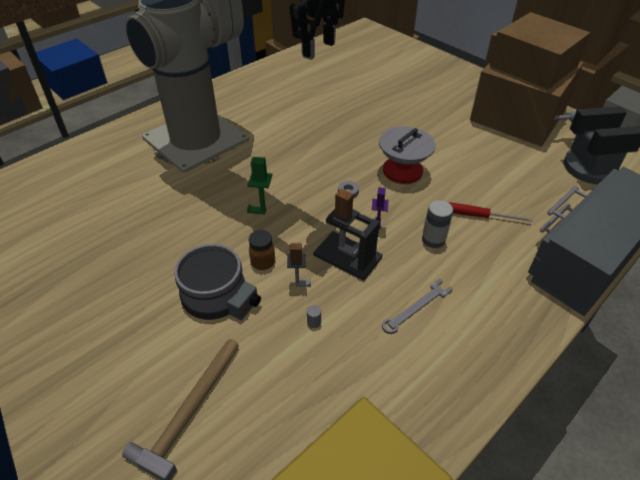

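View pics/t12.png

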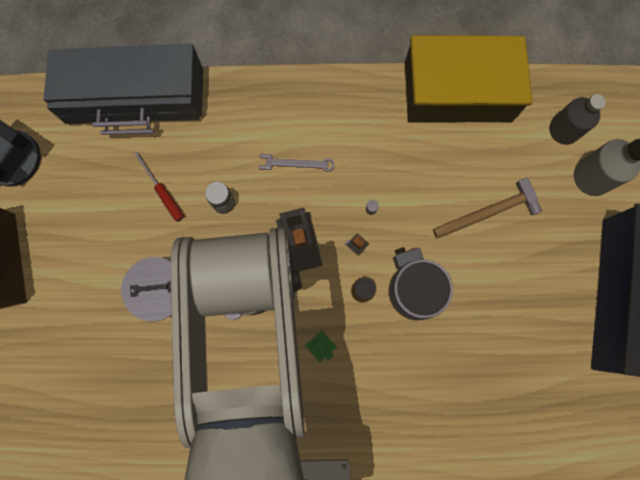

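The lifter hangs in the holder as it did at the start (scene (344,205)), the lid sits level on the stand (scene (407,145)), and the bystanders haven't moved. I'm handing it in.

```bash
python3 -c "
from rig import manip
print(manip.sign_off(),manip.get_time())"
```

```text
the job is handed in; nothing more can be done
the job is handed in; nothing more can be done
```

The lid is on the jack stand and the lifter is back in its holder; I handed the job in at about 47.5 s of the 72 s allowed.

- **Lifter and lift:** I took the larger brown-gripped lifter from the holder. Its toe slid under the middle of the loop without contact, and the lid lifted off straight. The force reading put the lid at about 0.45 kg.
- **Landing:** I felt the lid touch down with its underside at z ≈ 0.078 m, matching the plate height I had estimated from the pictures. The load dropped back to the lifter's own weight, so nothing leaned on the lid.
- **Return:** I unhooked the toe and set the lifter back in the holder at the same height as at the grasp. The peak seating force was about 5 N.

**Last checks:**
- **Lid centring:** the top camera puts the lid at (0.4896, 0.3111) and the wrist camera, just before unhooking, at (0.4884, 0.3113). The stand was measured at (0.4887, 0.3115), so the lid is centred to about 1 mm.
- **Bystanders:** none looked moved in the last pictures.
- **Disagreement:** scene-camera fits of the lid were up to about 9 mm off while it hung over and first rested on the stand. I think they caught the flange's lower edge, so I did not use them. The final scene fit of (0.4891, 0.3124) was noisy but agreed to about 1 mm.

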